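# Start-of-shift stop button check on the decoction line

### The arm

A 6-joint arm with a two-finger parallel gripper is mounted at the origin on the work surface. World frame = base frame: x ahead of the robot, y to its left, z up, the work surface at z = 0. Lengths are in m, angles in degrees, forces in N, time in s.
With the tool pointing down it reaches from about 0.25 to 0.725 m from the base axis. Payload 9.7 kg.
Tool frame: the origin (TCP) lies at the very end of the fingers, on their centre line; the grasp point (between the pads) lies 19 mm behind it; z points along the fingers, y is the line along which they close (so a half turn about z gives the same grasp; the last joint's range is limited). The gripper opens to 85 mm and grips with 20 to 120 N. Pads are 22 mm wide; open, the fingers measure 114 mm over their backs; the gripper's body (76 mm by 85 mm) begins 54 mm behind the grasp point. The pads swing forward as they close: fully open they stand 13 mm farther back than shut.
Start: joints at [66.349, 4.979, 10.078, 95.1, 0, 90], TCP at [0.221, 0.504, 0.231] pointing down, gripper open.
Joint ranges: [-179.16, 179.16], [-48.56, 103.87], [-65.8, 70.77], [-126.05, 130.52], [-82.76, 87.17], [-180, 180]. Speed limits (degrees/s): [127.2, 127.2, 147.25, 180, 180, 180].

### API

Orientations are given as [roll, pitch, yaw] about the fixed x, y, z axes, in that order (R = Rz(yaw) Ry(pitch) Rx(roll)).
In Python, from workcell import bot, viewer, finder gives the robot as it stands. The module is installed in compiled form; this text tells all that it offers.
- The arm moves only by the shell command python3 -m inch 'ROWS' [FORCE]. ROWS is JSON, a list that holds one entry, the list of rows, each a list of 7 numbers: the opening in per cent of the stroke, from 0 (shut) to 100 (fully open), then the shift along the tool's x, y, z in mm, then the turn, a rotation vector about the tool's x, y, z in degrees. In form: [[[grip, tx, ty, tz, ax, ay, az], ...]]. A call has 1 to 8 rows; each row shifts and turns the commanded pose from where the row before left it, along the tool's axes as they then stand; what a row does not reach is not made up. A row lasts 1/8 s, in which the tool goes at most 62.5 mm and 10.7 degrees, less where a joint would pass 70% of its speed; a pose out of reach is approached as far as the arm can. A call with a gripper value outside its range is refused whole. The fingers move at their own pace and stop on an object; FORCE is the grip in N (left out, the last holds). Time passes only in rows, so rows that do not move let the fingers close. It gives the time, the measured TCP pose, the force, the opening and the grip force at its end, in the units of the state.
- bot.get_obs(): the state, without advancing time (a new reading comes with each control period).
- viewer.camera(name): name is "scene" or "top" or "wrist"; returns a dict with "pixels" (480x640x3 uint8, red, green, blue), "vfov" (degrees; the focal length in pixels is half the picture's height over the tangent of half this angle, whatever the lens; pixels are square), "cx", "cy" (the principal point, pixels), "R" (3x3) and "t" (3): a world point X has camera coordinates R X + t. Camera axes: x right, y down, z forward; pixel columns grow to the right and rows downward; lengths in m; the calibration is good to about 2 mm. The wrist camera is an equidistant fisheye: a pixel r from the principal point sees the ray r / f radians off the axis. A picture is of the moment at which its call begins. There is no depth.
- bot.job_done(): hands the job in; it is judged then, once.
Trained networks look in the newest picture that a camera, given by its name, has taken for a name from the list of things; names that differ only in an ending like _2 or _b are one class to them, and where a whole thing is asked for, a point or a joint stands for the part that bears it (a point fixed in the world has none). Each returns a list of dicts, best first, with "conf" (0 to 1); they miss things now and then, are a little off and sometimes report something else, mostly with a low value. They report only what shows in the picture. A call takes as long as a camera call.
- finder.outline_of(camera, thing): "pixels" (480x640 bool, what is visible of it) and "extent" ([centre column, centre row, width, height] in pixels, round what is visible of it).
- finder.mark_of(camera, thing): "position" ([column, row] in pixels: a listed point, or the origin of a listed thing).
The state is a dict: "time": time; "q": joint angles; "qd": joint speeds; "joint_efforts": joint torques, N m; "ee_pos": TCP position; "tcp_rot": TCP orientation; "wrist_force": force on the tool from outside, world axes, zero at the start; "torque": the same for the moment, N m; "opening": finger opening in m; "grasp_force": force on a finger pad.
Only numpy, scipy, OpenCV 4.12 (cv2) and the standard library are available. Lean on these libraries where they do the work, as an engineer would, in place of code of your own. Each camera call takes 0.05 s, during which the arm holds its last target. There are 200 camera calls.

### The job

Do the start-of-shift check of the stop button on the control box: push the winged mushroom button in until it stays down by itself when you let go of it, then turn it clockwise (seen from above) by pushing sideways on a wing until it springs back up, and last press the flat round reset button fully in and let it come back. Keep the gripper closed and work only with the fingertips or the outside of the fingers: never put the fingers round the stop button or one of its wings to take hold of it. Do not turn the bar-shaped selector, and leave the jar, cup and mortar standing where they are.

Things in the scene. Friction and masses are not known exactly. Their poses are not given: they have to be found in the camera images.
- console: control box, off-white, fixed; level deck 160 mm (its x) by 380 mm (its y), 75 mm above the bench; on its -x side a sloping display apron falls away 75 mm further out. Origin: on the bench under the middle of the deck, z up. Stop button, reset button and selector stand on the deck in a row along its y, about 115 mm apart, in any order
- stop_unit: fixed collar of the stop button: grey, 20 mm radius, 12 mm high above the deck, on a grey disc 66 mm across and 2 mm thick. Origin: on the button's vertical axis, at the deck. It is set on the deck at any yaw, so the wings may point any way
- stop_head: red head of the stop button: dome 48 mm across, 20 mm high, with two opposite wings. Origin: centre of its underside, 22 mm above the deck when up; z up along the button's axis; x along the wings. The wings, upright paddles 11 to 12 mm thick, reach 38 mm from the axis along +x and -x and span 3 to 14 mm above the head's underside
- stop_top (a point): centre of the flat top of the dome (18 mm across), 20 mm above the head's origin, 42 mm above the deck when up
- stop_wing_a (a point): middle of the outer part of the wing on the head's +x side: 31 mm from the axis, 8.5 mm above the head's underside
- stop_wing_b (a point): the same on the head's -x side
- stop_press (a joint): how far the stop button is pushed in, m: 0 up, 0.008 against its bottom stop. Spring 6 N at first, about 11 N at the bottom. Past about 0.006 a latch snaps in and, let go, the head stays down at about 0.005 until it is twisted.
- stop_twist (a joint): turn of the head, rad, clockwise seen from above: 0 at rest, end stop at 1.1. Sprung back to 0 (0.07 N m at 0, 0.12 N m at the end, so about 3 to 5 N on a wing). When the button is latched, turning past about 0.7 releases it and it springs up; the head turns back to 0 once it is left alone.
- reset_btn (a joint): how far the reset button is pushed in, m: 0 up, 0.005 fully in; springs back by itself, 1.5 N at first and 5 N fully in
- reset_btn_top (a point): centre of the top of the reset button: a black flat-topped round button 28 mm across in a grey ring 44 mm across; its top is 21 mm above the deck, the ring's 12 mm
- selector_tip (a point): end of the bar of the selector switch, a black bar-grip knob 36 mm across on a grey disc 60 mm across, its top 44 mm above the deck; this point is 16 mm from its axis, 2 mm below the top of the bar. Not to be turned.
- jar: loose amber glass jar with a white lid, 66 mm across and 100 mm high, standing on the bench beside or behind the box; origin at the centre of its underside. Leave alone.
- cup: loose steel cup with a handle, 72 mm across and 85 mm high, standing on the bench beside or behind the box; origin at the centre of its underside. Leave alone.
- mortar: loose white ceramic mortar, 96 mm across and 60 mm high, standing on the bench beside or behind the box; origin at the centre of its underside. Leave alone.

How it is judged (in metres and radians):
On the way, in this order (a step that is already met when the one before it is completed fails the run):
1. the stop button is latched in: it stays at least 4 mm down with nothing touching it (value of joint stop_press above 0.004 m and contact force between each of the fingers, the arm and stop_head below 0.3 N), for 0.2 s.
2. the stop button has been twisted free and is up again (within 1.5 mm) (value of joint stop_press below 0.0015 m), for 0.1 s.
3. the reset button is pressed in (at least 4 of its 5 mm) while the stop button is up (value of joint reset_btn above 0.004 m and value of joint stop_press below 0.0015 m), for 0.05 s.
At the end, for the whole second after the job is handed in: the stop button is up (within 1.5 mm) and turned back (within 0.12 rad), the reset button is up (within 1 mm), the selector is where it was (its bar's end within 4 mm), and the jar, cup and mortar stand upright and still within 20 mm of where they were (value of joint stop_press below 0.0015 m and value of joint stop_twist below 0.12 rad and value of joint reset_btn below 0.001 m and distance of selector_tip from where it was at the start of the episode below 0.004 m and distance of each of jar, cup, mortar from where it was at the start of the episode below 0.02 m and angle between each of jar, cup, mortar's own z axis and vertical below 0.2 rad and linear speed of each of jar, cup, mortar below 0.02 m/s); the robot touches nothing.
It fails at once if the fingers reach round the stop button to take hold of it (the grasp point over its dome or a wing, with the tips well below the dome's top) (z of the grasp point in the frame of stop_head below 0.028 m and (horizontal distance between the grasp point and stop_top below 0.015 m or horizontal distance between the grasp point and stop_wing_a below 0.008 m or horizontal distance between the grasp point and stop_wing_b below 0.008 m)).
It fails at once if the selector is turned (distance of selector_tip from where it was at the start of the episode above 0.006 m).
It fails at once if the jar, cup or mortar is lifted, knocked or pushed away (distance of any of jar, cup, mortar from where it was at the start of the episode above 0.03 m).
It also fails if it takes over 53 s, if anything falls off the work surface, if the arm or the gripper's body presses on something with over 40 N, if the wrist force passes 120 N, or if a joint passes its speed limit or range.

## Working session

There is one attempt and no reset: what is moved stays moved. The work goes in short steps, Python scripts to look and compute and a shell command to move; the robot and the scene stay as the last step left them, time stands still between calls to the robot, and variables do not carry over. Pictures are saved under pics/ and viewed, at most 10 in all, crops included, and the job is handed in when it is done.

```bash
mkdir -p pics; cat > h.py <<'E'
import numpy as np, cv2
from workcell import bot, viewer, finder
def ray(c,p):
    f=240/np.tan(np.radians(c["vfov"])/2)
    d=np.array([(p[0]-c["cx"])/f,(p[1]-c["cy"])/f,1.0])
    if c.get("name")=="wrist":
        r=np.hypot(d[0],d[1]); d=np.array([d[0]/r*np.sin(r),d[1]/r*np.sin(r),np.cos(r)]) if r>0 else d
    R=np.array(c["R"]);return -R.T@np.array(c["t"]),R.T@d
def at(c,p,z):
    o,d=ray(c,p);return o+d*(z-o[2])/d[2]
def look(n,things,save=None):
    c=viewer.camera(n);c["name"]=n
    if save: cv2.imwrite(save,c["pixels"][:,:,::-1])
    for th,z in things:
        for m in finder.mark_of(n,th)[:3]:
            print(n,th,round(m["conf"],2),np.round(m["position"],1),np.round(at(c,m["position"],z),4))
    return c
E
python3 - <<'E'
from h import *
T=[("console",0),("stop_unit",.075),("stop_head",.097),("stop_top",.117),("stop_wing_a",.1055),("reset_btn_top",.096),("selector_tip",.117),("jar",0),("cup",0),("mortar",0)]
for n in("top","scene"):look(n,T,f"pics/{n}1.png")
o=bot.get_obs();print(o["time"],o["ee_pos"],o["tcp_rot"],o["opening"])
E
```

```text
top console 0.97 [338.  288.5] [0.5282 0.0338 0.    ]
top stop_unit 0.97 [335.7 284.6] [0.5367 0.0378 0.075 ]
top stop_head 0.9 [334.2 282.9] [0.54   0.0403 0.097 ]
top stop_top 0.88 [334.5 283.5] [0.5391 0.0396 0.117 ]
top stop_wing_a 0.76 [346.7 294.8] [0.5186 0.0179 0.1055]
top stop_wing_a 0.64 [320.6 273.7] [0.5567 0.0646 0.1055]
top reset_btn_top 0.74 [399.5 288.5] [ 0.5291 -0.078   0.096 ]
top selector_tip 0.72 [269.7 280.8] [0.5446 0.1549 0.117 ]
top selector_tip 0.69 [335.6 282.4] [0.541  0.0376 0.117 ]
top jar 0.77 [201.8 274.9] [0.5572 0.3068 0.    ]
top cup 0.91 [331.6 198.8] [0.7088 0.0453 0.    ]
top mortar 0.73 [481.9 298. ] [ 0.5075 -0.2517  0.    ]
scene console 0.61 [351.5 264.7] [0.5374 0.0392 0.    ]
scene console 0.32 [299.4 323.5] [0.7085 0.0505 0.    ]
scene stop_unit 0.58 [354.  242.8] [0.5337 0.038  0.075 ]
scene stop_unit 0.47 [295.  325.2] [0.7401 0.0741 0.075 ]
scene stop_head 0.71 [352. 235.] [0.5346 0.0324 0.097 ]
scene stop_top 0.87 [351.3 229.8] [0.5379 0.0321 0.117 ]
scene stop_wing_a 0.79 [357.7 250.2] [0.5596 0.0666 0.1055]
scene stop_wing_a 0.6 [351.7 223.5] [0.5187 0.0178 0.1055]
scene reset_btn_top 0.69 [314.2 203.7] [ 0.5248 -0.0761  0.096 ]
scene selector_tip 0.65 [401.9 264.9] [0.5376 0.1514 0.117 ]
scene jar 0.97 [450.9 348.1] [0.5555 0.2977 0.    ]
scene cup 0.81 [297.2 326.8] [0.7164 0.0522 0.    ]
scene mortar 0.73 [261.8 188.7] [ 0.5154 -0.2535 -0.    ]
scene mortar 0.34 [351.2 235.6] [ 0.48   -0.0097  0.    ]
1.1 [0.22062812 0.50381512 0.2312866 ] [1.79999847e+02 7.34519223e-04 1.56349829e+02] 0.08528521719916159
```

```bash
python3 -m inch '[[[0,-52,-33,0,0,0,0],[0,-52,-33,0,0,0,0],[0,-52,-33,0,0,0,0],[0,-52,-33,0,0,0,0],[0,-52,-33,0,0,0,0],[0,-52,-33,0,0,0,0],[0,-52,-33,0,0,0,0],[0,-30,-15,0,0,0,0]]]'; python3 -c "
import cv2
a=cv2.imread('pics/top1.png')[160:360,160:540];cv2.imwrite('pics/top1c.png',cv2.resize(a,None,fx=2,fy=2))"
```

```text
time: 2.1
ee_pos: [0.484, 0.1179, 0.2314]
tcp_rot: [180.0, 0.0, 156.2]
wrist_force: [0.0, 0.8, 0.3]
opening: 0.0004
grasp_force: 0.0
```

View pics/top1c.png

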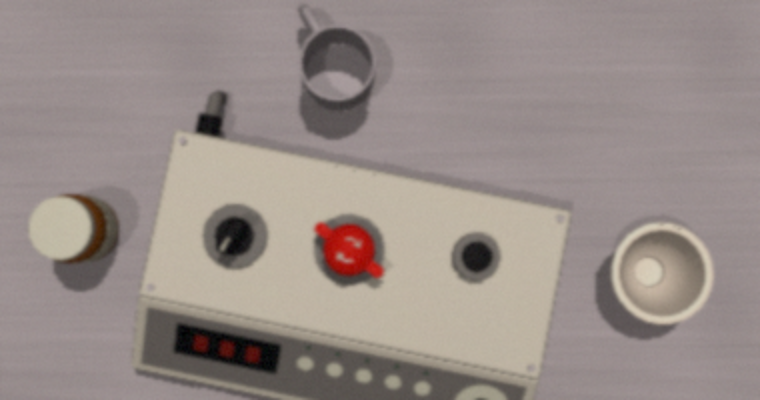

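The crop shows the selector at left (235,237), the red stop head at (349,250) with wings at (322,229) and (376,271), and the reset button at right (477,256). This agrees with the network marks. Next is a close look.

```bash
python3 - <<'E'
from h import *
T=[("stop_unit",.075),("stop_top",.117),("stop_wing_a",.1055),("reset_btn_top",.096)]
look("wrist",T,"pics/w1.png");look("top",T[1:])
E
```

```text
wrist stop_unit 0.82 [274.  302.7] [0.5375 0.0381 0.075 ]
wrist stop_top 0.78 [268.7 325. ] [0.5361 0.0402 0.117 ]
wrist stop_wing_a 0.81 [234.3 311.2] [0.5186 0.014  0.1055]
wrist stop_wing_a 0.64 [304.7 328.6] [0.557  0.0621 0.1055]
wrist stop_wing_a 0.2 [398.2 273.1] [0.5403 0.1522 0.1055]
wrist reset_btn_top 0.9 [163.6 345.7] [ 0.5305 -0.0803  0.096 ]
top stop_top 0.57 [335.7 283.1] [0.5398 0.0374 0.117 ]
top stop_wing_a 0.6 [347.2 291.7] [0.5241 0.017  0.1055]
top reset_btn_top 0.68 [400.6 287.8] [ 0.5303 -0.08    0.096 ]
```

View pics/w1.png

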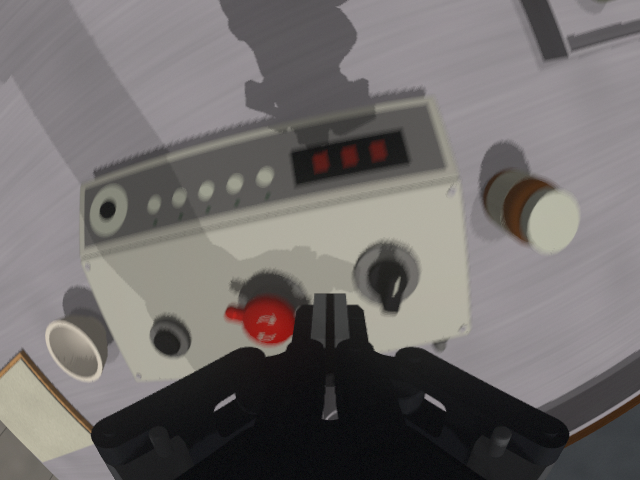

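```bash
python3 -m inch '[[[0,-41,-25,0,0,0,0],[0,-40,-26,10,0,0,0],[0,0,0,45,0,0,0],[0,0,0,43,0,0,0],[0,0,0,0,0,0,0],[0,0,0,8,0,0,0],[0,0,0,4,0,0,0],[0,0,0,4,0,0,0]]]'
```

```text
time: 3.55
ee_pos: [0.5371, 0.0414, 0.1182]
tcp_rot: [180.0, 0.1, 156.4]
wrist_force: [-0.3, -1.0, 0.3]
opening: 0.0001
grasp_force: 0.0
```

```bash
python3 -m inch '[[[0,0,0,3,0,0,0],[0,0,0,3,0,0,0],[0,0,0,2,0,0,0],[0,0,0,1,0,0,0],[0,0,0,0,0,0,0]]]'
```

```text
time: 4.18
ee_pos: [0.5371, 0.0413, 0.1098]
tcp_rot: [179.9, 0.1, 156.4]
wrist_force: [-2.0, 0.8, 9.6]
opening: -0.0003
grasp_force: 4.6
```

```bash
python3 -m inch '[[[0,0,0,1,0,0,0],[0,0,0,1,0,0,0],[0,0,0,1,0,0,0],[0,0,0,0,0,0,0]]]'
```

```text
time: 4.68
ee_pos: [0.5374, 0.0414, 0.1088]
tcp_rot: [179.9, 0.2, 156.4]
wrist_force: [-6.8, 0.3, 22.4]
opening: 0.0001
grasp_force: 11.1
```

```bash
python3 -m inch '[[[0,0,0,-10,0,0,0],[0,0,0,-30,0,0,0],[0,-6,-23,-30,0,0,0],[0,-7,-24,0,0,0,0],[0,0,0,0,0,0,8],[0,0,0,0,0,0,8],[0,0,0,0,0,0,0]]]'
python3 - <<'E'
from h import *
T=[("stop_unit",.075),("stop_top",.112),("stop_wing_a",.1005)]
look("wrist",T,"pics/w2.png");look("top",T[1:]);look("scene",T)
E
```

```text
time: 5.55
ee_pos: [0.5297, -0.0072, 0.1754]
tcp_rot: [180.0, 0.0, 140.4]
wrist_force: [-0.1, 0.0, 0.7]
opening: 0.0
grasp_force: 0.0
wrist stop_unit 0.63 [387.2 203.6] [0.5351 0.0381 0.075 ]
wrist stop_unit 0.28 [149.7 338.6] [ 0.5011 -0.1837  0.075 ]
wrist stop_top 0.56 [399.4 223.5] [0.5386 0.0376 0.112 ]
wrist stop_wing_a 0.87 [444.9 214.8] [0.5566 0.0632 0.1005]
wrist stop_wing_a 0.8 [347.1 215. ] [0.518  0.0157 0.1005]
scene stop_unit 0.84 [350.2 242.6] [0.5383 0.0321 0.075 ]
scene stop_unit 0.44 [353.7 233. ] [0.5156 0.0222 0.075 ]
scene stop_top 0.9 [351.2 236.4] [0.547  0.0398 0.112 ]
scene stop_wing_a 0.78 [352. 223.] [0.5143 0.0152 0.1005]
scene stop_wing_a 0.6 [358.6 250.3] [0.5558 0.0661 0.1005]
```

View pics/w2.png

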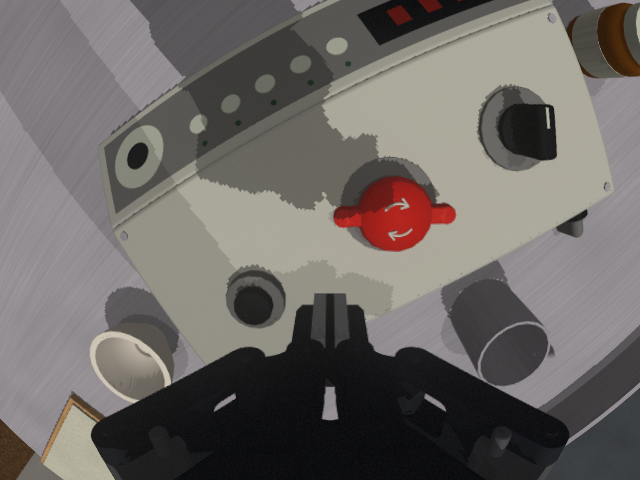

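```bash
python3 -m inch '[[[0,0,0,40,0,0,0],[0,0,0,30,0,0,0],[0,0,0,7,0,0,0],[0,0,0,0,0,0,0],[0,3,0,0,0,0,0],[0,3,0,0,0,0,0],[0,0,0,0,0,0,0]]]'
```

```text
time: 6.98
ee_pos: [0.5253, -0.0031, 0.0991]
tcp_rot: [180.0, 0.1, 140.4]
wrist_force: [0.3, -0.4, 0.1]
opening: 0.0004
grasp_force: 0.3
```

```bash
python3 -m inch '[[[0,5.7,-2,0,0,0,8],[0,5.7,-2,0,0,0,8],[0,5.7,-2,0,0,0,8],[0,0,0,0,0,0,0]]]'
```

```text
time: 7.48
ee_pos: [0.5094, 0.0051, 0.0989]
tcp_rot: [180.0, 0.1, 116.4]
wrist_force: [0.8, -2.1, 1.9]
opening: 0.0001
grasp_force: 1.2
```

```bash
python3 -m inch '[[[0,5.7,-2,0,0,0,8],[0,5.7,-2,0,0,0,8],[0,5.7,-2,0,0,0,8],[0,0,0,0,0,0,0]]]'; python3 - <<'E'
from h import *
look("scene",[("stop_top",.117),("stop_wing_a",.1055)]);look("wrist",[("stop_wing_a",.1055)])
E
```

```text
time: 7.98
ee_pos: [0.4981, 0.0194, 0.0983]
tcp_rot: [-180.0, 0.0, 92.6]
wrist_force: [1.0, -3.9, -0.2]
opening: -0.0001
grasp_force: 1.5
scene stop_top 0.78 [352.5 231.1] [0.5387 0.0358 0.117 ]
scene stop_top 0.16 [452.5 351.5] [0.617  0.3117 0.117 ]
scene stop_wing_a 0.75 [362.5 226.3] [0.51   0.0378 0.1055]
scene stop_wing_a 0.58 [347.7 248. ] [0.5683 0.0494 0.1055]
wrist stop_wing_a 0.91 [491.8 277.5] [0.5662 0.0411 0.1055]
wrist stop_wing_a 0.68 [350.7 284.7] [0.5058 0.0363 0.1055]
```

```bash
python3 -m inch '[[[0,4,-1.4,0,0,0,5],[0,0,0,0,0,0,0],[0,-4,-10,0,0,0,0],[0,-4,-20,0,0,0,0],[0,0,-10,-20,0,0,0],[0,0,0,-50,0,0,0],[0,0,0,-10,0,0,0]]]'; python3 - <<'E'
from h import *
T=[("stop_top",.117),("stop_wing_a",.1055),("reset_btn_top",.096)]
look("scene",T);look("top",T);c=look("wrist",T,"pics/w3.png")
E
```

```text
time: 9.1
ee_pos: [0.4569, 0.0175, 0.1815]
tcp_rot: [179.7, -0.1, 87.5]
wrist_force: [-0.1, 0.4, -0.6]
opening: 0.0003
grasp_force: 0.0
scene stop_top 0.69 [352.1 230.4] [0.538  0.0342 0.117 ]
scene stop_top 0.61 [452.2 352. ] [0.618  0.3118 0.117 ]
scene stop_top 0.51 [350.6 221.9] [0.5243 0.0189 0.117 ]
scene stop_wing_a 0.75 [349.9 221.8] [0.5179 0.0125 0.1055]
scene reset_btn_top 0.68 [312.7 202.2] [ 0.5239 -0.081   0.096 ]
scene reset_btn_top 0.63 [450.9 347.1] [0.6018 0.304  0.096 ]
top stop_top 0.59 [334.7 286.2] [0.5343 0.0393 0.117 ]
top stop_wing_a 0.58 [346.8 294.6] [0.519  0.0177 0.1055]
top stop_wing_a 0.56 [317.5 270.7] [0.5622 0.0702 0.1055]
top reset_btn_top 0.72 [399.9 288.7] [ 0.5287 -0.0787  0.096 ]
wrist stop_top 0.96 [466.4 222.1] [0.5374 0.0372 0.117 ]
wrist stop_wing_a 0.95 [486.8 174.5] [0.5541 0.0637 0.1055]
wrist stop_wing_a 0.75 [428.3 251.7] [0.5175 0.0152 0.1055]
wrist reset_btn_top 0.79 [430.8 359.6] [ 0.5284 -0.0775  0.096 ]
```

View pics/w3.png

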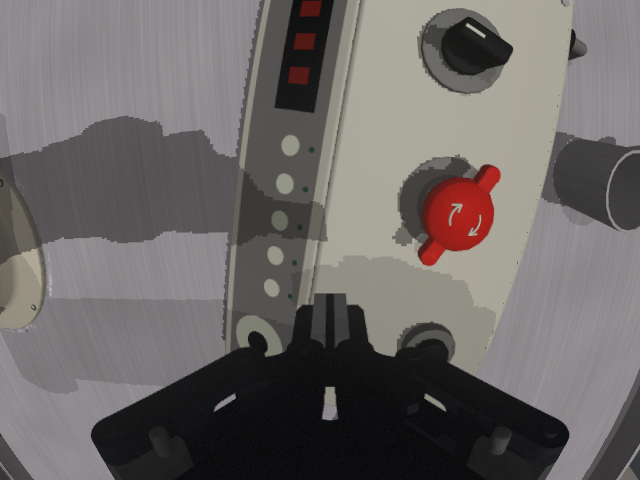

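The picture shows the head up, with its wings back at their starting angle (428,252)–(487,175). The reset button is at (428,345), partly behind the finger.

```bash
python3 -m inch '[[[0,-31,25,0,0,0,0],[0,-31,25,0,0,0,0],[0,-31,26,0,0,0,0],[0,0,0,40,0,0,0],[0,0,0,35,0,0,0],[0,0,0,5,0,0,0],[0,0,0,0,0,0,0]]]'
```

```text
time: 10.58
ee_pos: [0.5281, -0.079, 0.0991]
tcp_rot: [180.0, 0.0, 87.4]
wrist_force: [0.3, 0.1, 0.4]
opening: -0.0002
grasp_force: 0.0
```

```bash
python3 -m inch '[[[0,0,0,4,0,0,0],[0,0,0,3,0,0,0],[0,0,0,3,0,0,0],[0,0,0,0,0,0,0]]]'
```

```text
time: 11.08
ee_pos: [0.5289, -0.0791, 0.0909]
tcp_rot: [179.8, 0.0, 87.4]
wrist_force: [-1.9, 0.1, 16.6]
opening: -0.0
grasp_force: 8.1
```

16.6 N means the button is against its bottom stop. I'll lift away and check.

```bash
python3 -m inch '[[[0,0,0,0,0,0,0],[0,0,0,-10,0,0,0],[0,0,0,-40,0,0,0],[0,0,0,-40,0,0,0],[0,0,0,0,0,0,0],[0,0,0,0,0,0,0],[0,0,0,0,0,0,0]]]'; python3 - <<'E'
from h import *
look("scene",[("stop_top",.117),("stop_wing_a",.1055),("reset_btn_top",.096),("selector_tip",.117),("jar",0),("cup",0),("mortar",0)])
E
```

```text
time: 11.95
ee_pos: [0.5273, -0.079, 0.1769]
tcp_rot: [-179.9, -0.0, 87.3]
wrist_force: [-0.2, -0.0, -0.1]
opening: -0.0005
grasp_force: 0.0
scene stop_top 0.95 [349.5 232. ] [0.5442 0.0329 0.117 ]
scene stop_top 0.21 [357.5 249.2] [0.5646 0.0694 0.117 ]
scene stop_wing_a 0.74 [358.7 248.8] [0.5559 0.066  0.1055]
scene stop_wing_a 0.59 [352.8 220.9] [0.5124 0.0153 0.1055]
scene reset_btn_top 0.46 [314.  203.5] [ 0.5247 -0.0767  0.096 ]
scene selector_tip 0.74 [401.3 265.7] [0.5397 0.1516 0.117 ]
scene jar 0.76 [451.4 347. ] [ 0.553   0.2972 -0.    ]
scene jar 0.28 [260.1 189.6] [ 0.52   -0.2544  0.    ]
scene cup 0.77 [295.8 326.6] [0.7179 0.0499 0.    ]
scene mortar 0.88 [258.4 188.2] [ 0.5196 -0.2606  0.    ]
```

```bash
python3 -c "
from workcell import bot;print(bot.job_done())"
```

```text
the job is handed in; nothing more can be done
None
```

The stop button was latched in, twisted free and sprang back up; the reset button was then pressed fully in and the arm lifted clear. The job was handed in just after 12 s on the robot's clock: the last look showed nothing else moved, but it couldn't measure the reset button's return, and no verdict came back.

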